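# Pulse the sample mill with its bayonet lid

### The arm

A 6-joint arm with a two-finger parallel gripper is mounted at the origin on the work surface. World frame = base frame: x ahead of the robot, y to its left, z up, the work surface at z = 0. Lengths are in m, angles in rad, forces in N, time in s.
With the tool pointing down it reaches from about 0.375 to 0.9 m from the base axis. Payload 3.1 kg.
Tool frame: the origin (TCP) lies where the fingers leave the gripper's body, on its centre line; the fingertips stand 73 mm ahead of it and the grasp point (between the pads) lies 54 mm ahead of it; z points along the fingers, y is the line along which they close (so a half turn about z gives the same grasp; the last joint's range is limited). The gripper opens to 85 mm and grips with 20 to 120 N. Pads are 22 mm wide; open, the fingers measure 114 mm over their backs; the gripper's body (76 mm by 85 mm) begins 54 mm behind the grasp point. The pads swing forward as they close: fully open they stand 13 mm farther back than shut.
Start: joints at [1.054, 0.527, 1.433, -0, 1.181, -0.178], TCP at [0.207, 0.59, 0.304] pointing down, gripper open.
Joint ranges: [-3.08, 3.08], [-0.75, 2.2], [0.22, 2.44], [-1.43, 4.57], [0, 2.65], [-2.85, 2.85]. Speed limits (rad/s): [2.79, 2.79, 3.14, 3.14, 3.14, 3.14].

### API

Orientations are given as a unit quaternion [x, y, z, w].
In Python, from station import manip gives the robot as it stands.
- The arm moves only by the shell command python3 -m crank 'ROWS' [FORCE]. ROWS is JSON, a list of rows, each an object with "dp": the shift along the tool's x, y, z normalised to -1 to 1, where 1 is 50 cm, a list of three; "delta_rot": the turn, a rotation vector about the tool's x, y, z normalised to -1 to 1, where 1 is 2 pi rad, a list of three; "fingers": the opening, from -1 (shut) to 1 (fully open). A call has 1 to 12 rows; each row shifts and turns the commanded pose from where the row before left it, along the tool's axes as they then stand; what a row does not reach is not made up. A row lasts 1/12 s, in which the tool goes at most 41.7 mm and 7.16 degrees, less where a joint would pass 70% of its speed; a pose out of reach is approached as far as the arm can. A call with a number of a shift or a turn outside -1 to 1 is refused whole. A call with a gripper value outside its range is refused whole. The fingers move at their own pace and stop on an object; FORCE is the grip in N (left out, the last holds). Time passes only in rows, so rows that do not move let the fingers close. It gives the time, the measured TCP pose, the force, the opening and the grip force at its end, in the units of the state.
- manip.sense(): the state, without advancing time (a new reading comes with each control period).
- manip.snapshot(name): name is "scene" or "top"; returns (picture, depth): 384x512x3 uint8, red, green, blue; 384x512 float32, m along the optical axis (not along the pixel's ray), 0 where there is no reading.
- manip.camera_model(name): a dict with "fx", "fy", "cx", "cy" (pixels), "origin" and "attitude" of the camera in the world. Camera axes: x right, y up, looking along -z (the intrinsics and any distortion apply to the point x, -y, -z); pixel columns grow to the right and rows downward; lengths in m; the calibration is good to about 2 mm. A picture is of the moment at which its call begins. camera_model takes no time and is no camera call.
- manip.sign_off(): hands the job in; it is judged then, once.
The state is a dict: "t": time; "q": joint angles; "qd": joint speeds; "tau": joint torques, N m; "tcp_pos": TCP position; "tool_rot": TCP orientation; "force": force on the tool from outside, world axes, zero at the start; "ft_torque": the same for the moment, N m; "finger_gap": opening from 0.0 (shut) to 1.0 (fully open); "gripper_force": force on a finger pad.
Only numpy, scipy, OpenCV 4.12 (cv2) and the standard library are available. Lean on these libraries where they do the work, as an engineer would, in place of code of your own. Each camera call takes 0.05 s, during which the arm holds its last target. There are 200 camera calls.

### The job

Give the tablets in the bench mill a pulse: pick up its lid, lower it squarely into the collar with its two pins down the two slots until it sits flush, then twist it clockwise (seen from above) to the dot mark, half-way to the lock, which presses the spring-loaded run switch. Stop there: do not turn on to the lock click, which would leave the mill running. Finish while still gripping the lid and holding it at the dot, and leave the tube rack, the tablet jar and the spatula where they are.

Things in the scene. Friction and masses are not known exactly. Their poses are not given: they have to be found in the camera images.
- lid_grip (a point): The mill's loose lid (about 130 g), upright on the bench on its plug. This point: the centre of the black grip bar on its top, 50 mm above the lid's underside; z up on the lid's axis, x along the bar. The bar is 68 mm long (x), 16 mm wide (y), 40 mm high and stands on a round black flange; a white line at each end of it points along x. A half turn makes no difference.
- lid_seat (a point): Centre of the underside of the lid's flange (89 mm in diameter, 8 mm thick), 28 mm below lid_grip, 22 mm above the lid's underside; axes as lid_grip. It coincides with mill_mouth when the lid is seated. Below the flange is the plug, 68 mm in diameter, 22 mm high, its bottom edge bevelled by 4 mm.
- lid_pin (a point): Centre of the straight steel pin, 8 mm thick, that runs through the plug along x (in line with the grip bar); 42 mm below lid_grip, 8 mm above the lid's underside. Its round ends, the two bayonet pins, reach out to 42 mm from the axis. Axes as lid_grip.
- lid: The whole lid; origin at the centre of its underside, axes as lid_grip. 89 mm in diameter, 70 mm high with its grip bar.
- mill_mouth (a point): Bench mill, fixed on the bench: white round housing, 132 mm in diameter, metal chamber on top. This point: the centre of the top of the metal collar, 165 mm above the bench; z up, x through one slot. The collar is 112 mm in diameter; its inward lip, 8 mm thick, 72 mm in inner diameter, has two opposite slots on +x and -x. The lid's flange comes to rest on the collar's top.
- mill_slot (a point): Middle of the slot on +x of mill_mouth, at the collar's top, 40 mm from the axis (the other is opposite). Slots about 15 mm wide, reaching out to 44 mm from the axis; a black radial bar on the rim marks each. The lid goes in with its x along mill_mouth's x, either way round; the pins then lie 2 mm under the lip, can turn clockwise only (a stop blocks the other way).
- mill_dot (a point): The round dot engraved on the collar's rim, 30 deg clockwise (from above) of the slot on +x, 50 mm from the axis; a second one is opposite. It marks the half-way, pulse position: the lid's white line and grip bar point at it. A pair of bars 61 deg clockwise of the slot marks the locked position.
- run_ring (a joint): Sprung switch ring in the collar, rad: 0 at rest, growing clockwise. The lid turns about 0.15 rad freely from the slots, then its pins push the ring, which reads about 0.15 less than the lid's turn: 0.37 at the dot. There the spring resists with about 0.08 N m; it returns when let go. From about 0.63 the lock's plungers resist more; at about 0.78 the lid clicks and stays locked.
- tube_rack: Bystander: white rack 70 x 200 mm, 60 mm high, with yellow-capped sample tubes up to 98 mm; origin at the centre of its underside, y along its length.
- tablet_jar: Bystander: small amber jar with a white cap, 48 mm in diameter, 75 mm high; origin at the centre of its underside.
- spatula: Bystander: thin steel lab spatula 172 mm long lying on the bench; origin at its underside near its middle, x along its length.
There are look-alikes about, which are no part of the job. What is meant by the lid is not blue or purple, and is the larger of those in its own colour.

How it is judged:
By the outcome, as a careful person would: the job done as asked, in the order asked, and still so for the second after the job is handed in, while the arm keeps its last pose, push and grip.
It also fails if it takes over 48 s, if anything falls off the work surface, if the arm or the gripper's body presses on something with over 40 N, if the wrist force passes 120 N, or if a joint passes its speed limit or range.

## Working session

There is one attempt and no reset: what is moved stays moved. The work goes in short steps, Python scripts to look and compute and a shell command to move; the robot and the scene stay as the last step left them, time stands still between calls to the robot, and variables do not carry over. Pictures are saved under pics/ and viewed, at most 10 in all, crops included, and the job is handed in when it is done.

```bash
mkdir -p pics; cat > h.py <<'E'
import numpy as np,cv2
from station import manip
from scipy.spatial.transform import Rotation as R
def cam(n):
    m=manip.camera_model(n); a=np.array(m["attitude"],float)
    A=a if a.shape==(3,3) else R.from_quat(a).as_matrix()
    return m,A,np.array(m["origin"])
def pt(n,u,v,d):
    m,A,o=cam(n); u,v,d=np.asarray(u,float),np.asarray(v,float),np.asarray(d,float)
    return np.stack([(u-m["cx"])/m["fx"]*d,-(v-m["cy"])/m["fy"]*d,-d],-1)@A.T+o
def atz(n,u,v,z):
    m,A,o=cam(n); r=pt(n,u,v,np.ones_like(np.asarray(u,float)))-o
    return o+r*((z-o[2])/r[...,2])[...,None]
E
python3 - <<'E'
from h import *
for n in("scene","top"):
    p,d=manip.snapshot(n); cv2.imwrite(f"pics/{n}1.png",p[:,:,::-1]); np.save(n+"1d.npy",d);print(n,manip.camera_model(n),d.min(),d.max())
print(manip.sense())
E
```

```text
scene {'fx': 480.1706828961555, 'fy': 480.1706828961555, 'cx': 249.39100561041255, 'cy': 188.9818789088892, 'origin': array([1.31122031, 0.16986808, 0.89555257]), 'attitude': array([0.25002391, 0.26009943, 0.69091238, 0.62647938])} 0.0 1.9353509
top {'fx': 427.9722335923122, 'fy': 427.9722335923122, 'cx': 258.36833772266124, 'cy': 199.78539100781316, 'origin': array([0.39366501, 0.10521404, 1.03406909]), 'attitude': array([ 0.07570096, -0.07188184, -0.67970792,  0.72601619])} 0.0 2.0085435
{'t': 0.1, 'q': array([ 1.05449295e+00,  5.28413066e-01,  1.43375017e+00,  8.10473777e-06,
        1.18142628e+00, -1.78484953e-01]), 'qd': array([-1.84602335e-04, -1.11494751e-03, -3.46048926e-03,  5.58917860e-05,
        2.16759965e-03, -7.19382155e-04]), 'tau': array([-3.77909564e-04, -4.43302488e+01, -1.78586429e+01, -2.53862690e-04,
        3.94879840e-03,  1.28818044e-06]), 'tcp_pos': array([0.20685641, 0.5892501 , 0.30301448]), 'tool_rot': array([ 1.68108621e-01,  9.85767972e-01, -9.37511268e-04, -3.43438024e-04]), 'force': array([ 0.35104359, -1.1482882 ,  0.69648134]), 'ft_torque': array([-0.00334115, -0.02041892,  0.02417304]), 'gripper_force': 0.0, 'finger_gap': 1.0023930937644807}
```

View pics/scene1.png

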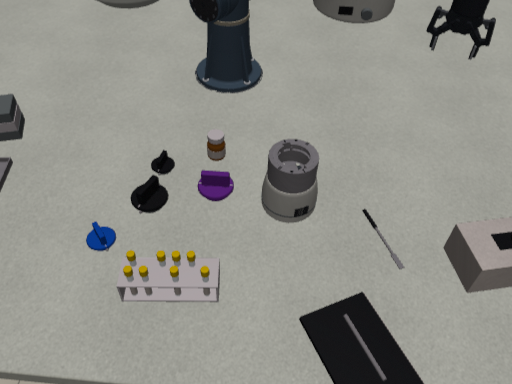

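View pics/top1.png

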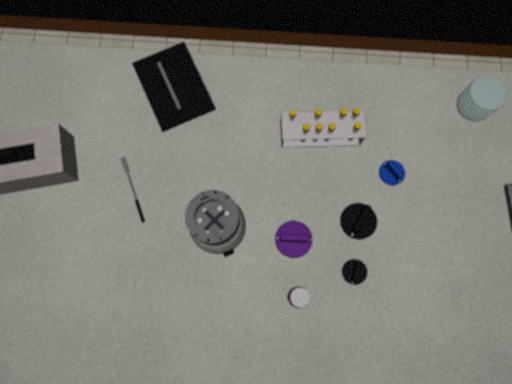

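The scene view shows the large black lid at (150,195), the small black one at (163,163) and the mill at (293,165). In the top view the lid is at (358,221) and the mill collar at (214,217). Next I'll zoom in on the lid and mill in both views.

```bash
python3 - <<'E'
from h import *
t=cv2.imread("pics/top1.png");s=cv2.imread("pics/scene1.png")
def c(im,u,v,w=32,k=6): return cv2.resize(im[v-w:v+w,u-w:u+w],None,fx=k,fy=k,interpolation=cv2.INTER_CUBIC)
g=lambda x:np.clip(x.astype(float)*1.8,0,255).astype(np.uint8)
im=np.vstack([np.hstack([g(c(t,214,217,32,6)),c(s,293,165,32,6)]),])
im2=np.hstack([g(c(t,358,221,24,8)),g(c(s,150,192,24,8))])
cv2.imwrite("pics/c1.png",cv2.resize(np.vstack([im,im2]),(768,768))[:,:] if 0 else cv2.resize(np.vstack([im,im2]),(600,600)))
dt=np.load("top1d.npy");ds=np.load("scene1d.npy")
for n,d,l in(("top",dt,[(214,217),(358,221),(370,221),(214,192),(190,217),(320,300)]),("scene",ds,[(150,188),(145,200),(293,145),(100,300)])):
    for u,v in l: print(n,u,v,pt(n,u,v,d[v,u]).round(4))
E
```

```text
top 214 217 [0.5448 0.2112 0.109 ]
top 358 221 [ 0.5637 -0.1127  0.0697]
top 370 221 [ 0.5723 -0.1498  0.0312]
top 214 192 [0.5881 0.2093 0.1658]
top 190 217 [0.5325 0.2542 0.1642]
top 320 300 [ 0.3818 -0.0422  0.0018]
scene 150 188 [ 0.5706 -0.1159  0.0552]
scene 145 200 [ 0.5929 -0.1252  0.0365]
scene 293 145 [0.5004 0.21   0.1614]
scene 100 300 [ 8.408e-01 -1.656e-01 -3.000e-04]
```

View pics/c1.png

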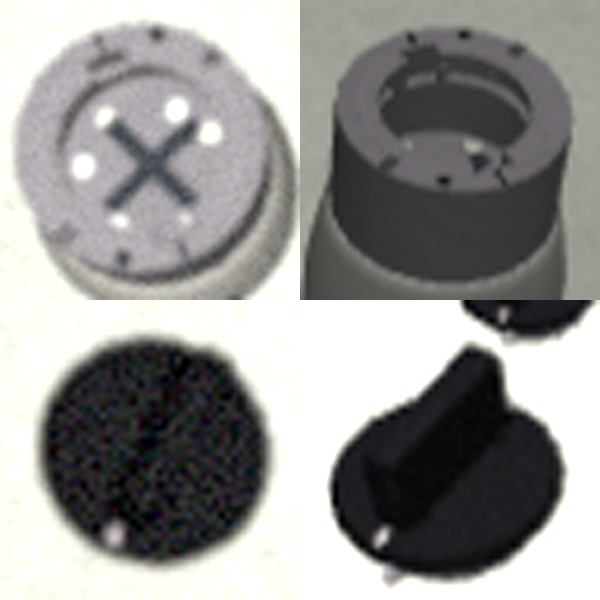

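The crops show the mill slot bars at crop (97,40) and (183,250), and dots at (157,34) and (122,258). The bars and dots follow each other clockwise, as described. The lid's white line is at about full-image (352,234). Now I'll measure both from the two views.

```bash
python3 - <<'E'
from h import *
from scipy.optimize import least_squares
t=cv2.imread("pics/top1.png");s=cv2.imread("pics/scene1.png")
def circ(P):
    f=lambda p:np.hypot(P[:,0]-p[0],P[:,1]-p[1])-p[2]
    r=least_squares(f,[*P[:,:2].mean(0),.05],loss='soft_l1',f_scale=.001);return r.x.round(4)
V,U=np.mgrid[:384,:512]
for n,im in(("top",t),("scene",s)):
    d=np.load(n+"1d.npy"); P=pt(n,U,V,d); ok=d>0
    L=ok&(np.hypot(P[...,0]-.571,P[...,1]+.117)<.055)
    z=P[...,2]
    b=L&(z>.064)&(z<.078)
    Q=P[b]; c=Q.mean(0); w,v=np.linalg.eigh(np.cov(Q[:,:2].T)); ax=v[:,1]
    e=(Q[:,:2]-c[:2])@v; print(n,"bar",b.sum(),c.round(4),np.median(Q[:,2]).round(4),"yaw",np.degrees(np.arctan2(ax[1],ax[0])).round(1),np.ptp(e,axis=0).round(3))
    mid=c[:2]+v@((e.max(0)+e.min(0))/2); print(" mid",mid.round(4))
    fl=L&(z>.024)&(z<.036); print(" flange z",np.median(z[fl]).round(4))
    # flange outline from dark mask, projected to z of flange mid-height
    m=(im.max(2)<60)&L
    M=ok&(np.hypot(P[...,0]-.543,P[...,1]-.212)<.08)&(z>.155)&(z<.175)
    print(" mill rim",M.sum(),np.median(z[M]).round(4))
    cs,_=cv2.findContours(M.astype(np.uint8),cv2.RETR_CCOMP,cv2.CHAIN_APPROX_NONE)
    for k in sorted(cs,key=len)[-2:]:
        k=k[:,0]; C=atz(n,k[:,0],k[:,1],.165); print("  circ",len(k),circ(C))
# marks
f=lambda x,y:(214-32+x/4.6875-.4,217-32+y/4.6875-.4)
mk=dict(s1=(97,40),s2=(183,250),d1=(157,34),d2=(122,258),p1=(210,58),p2=(63,235))
W={k:atz("top",*f(*v),.165) for k,v in mk.items()}
# scene crop: slot (413,38)->113, dot (464,35), pair(517,50); (503,170) slot,(444,181)dot,(388,162)pair
g=lambda x,y:(293-32+(x-300)/4.6875-.4,165-32+y/4.6875-.4)
ms=dict(s1=(503,170),s2=(413,38),d1=(444,181),d2=(464,35),p1=(388,162),p2=(517,50))
W2={k:atz("scene",*g(*v),.165) for k,v in ms.items()}
for w in(W,W2):
  for a in"sdp":
    x,y=w[a+"1"],w[a+"2"];dd=x-y;print(a,((x+y)/2).round(4),np.linalg.norm(dd).round(4),np.degrees(np.arctan2(dd[1],dd[0])).round(1))
print("white", atz("top",352.0,233.9,.03), atz("scene",150-24+80/6.25-.4,192-24+240/6.25-.4,.03))
E
```

```text
top bar 207 [ 0.5726 -0.1227  0.07  ] 0.07 yaw 155.6 [0.016 0.067]
 mid [ 0.5727 -0.1228]
 flange z 0.0302
 mill rim 1312 0.165
  circ 114 [0.5382 0.2097 0.0369]
  circ 151 [0.5383 0.2098 0.055 ]
scene bar 180 [ 0.5743 -0.121   0.0698] 0.0702 yaw 154.9 [0.02  0.071]
 mid [ 0.5711 -0.1214]
 flange z 0.0306
 mill rim 1028 0.1655
  circ 80 [0.5402 0.2118 0.0348]
  circ 130 [0.541  0.2117 0.0576]
s [0.5389 0.2105 0.165 ] 0.1017 26.9
d [0.5385 0.2104 0.165 ] 0.1007 -3.7
p [0.538  0.2115 0.165 ] 0.1008 -34.7
s [0.5347 0.213  0.165 ] 0.0964 27.6
d [0.5373 0.2119 0.165 ] 0.1006 -3.7
p [0.5365 0.2118 0.165 ] 0.1014 -35.1
white [ 0.53890243 -0.108081    0.03      ] [ 0.60743208 -0.13833458  0.03      ]
```

```bash
cat >> h.py <<'E'
def go(p,yaw):
    s=manip.sense(); R0=R.from_quat(s["tool_rot"])
    a=np.radians(yaw); x=np.array([np.cos(a),np.sin(a),0]); z=np.array([0,0,-1.]); R1=R.from_matrix(np.stack([x,np.cross(z,x),z],1))
    rv=(R0.inv()*R1).as_rotvec(); X=R0.as_matrix()[:,0]
    dp=R1.inv().apply(np.array(p)-s["tcp_pos"])
    print("t",round(s["t"],2),"pos",s["tcp_pos"].round(4),"yaw",np.degrees(np.arctan2(X[1],X[0])).round(2),"f",s["force"].round(1),"tq",s["ft_torque"].round(3),"gap",round(s["finger_gap"],3),"gf",round(s["gripper_force"],1),"q6",s["q"][5].round(2))
    print(" rot/2pi",(rv/2/np.pi).round(5)," then dp/0.5",(dp/.5).round(4))
E
python3 -c "
from h import *
go([.572,-.122,.22],155.4)"
```

```text
t 0.1 pos [0.2069 0.5893 0.303 ] yaw 160.64 f [ 0.4 -1.1  0.7] tq [-0.003 -0.02   0.024] gap 1.002 gf 0.0 q6 -0.18
 rot/2pi [-3.100e-04 -4.000e-05  1.457e-02]  then dp/0.5 [-1.2562 -0.9894  0.166 ]
```

```bash
python3 -m crank '[{"dp":[0,0,0],"delta_rot":[-0.0003,0,0.0146],"fingers":1},{"dp":[-0.025,-0.02,0],"delta_rot":[0,0,0],"fingers":1},{"dp":[-0.053,-0.042,0.003],"delta_rot":[0,0,0],"fingers":1},{"dp":[-0.053,-0.042,0.003],"delta_rot":[0,0,0],"fingers":1},{"dp":[-0.053,-0.042,0.003],"delta_rot":[0,0,0],"fingers":1},{"dp":[-0.053,-0.042,0.003],"delta_rot":[0,0,0],"fingers":1},{"dp":[-0.053,-0.042,0.003],"delta_rot":[0,0,0],"fingers":1},{"dp":[-0.053,-0.042,0.003],"delta_rot":[0,0,0],"fingers":1},{"dp":[-0.053,-0.042,0.003],"delta_rot":[0,0,0],"fingers":1},{"dp":[-0.053,-0.042,0.003],"delta_rot":[0,0,0],"fingers":1},{"dp":[-0.053,-0.042,0.003],"delta_rot":[0,0,0],"fingers":1},{"dp":[-0.053,-0.042,0.003],"delta_rot":[0,0,0],"fingers":1}]' 50 && python3 -m crank '[{"dp":[-0.053,-0.042,0.01],"delta_rot":[0,0,0],"fingers":1},{"dp":[-0.053,-0.042,0.01],"delta_rot":[0,0,0],"fingers":1},{"dp":[-0.053,-0.042,0.01],"delta_rot":[0,0,0],"fingers":1},{"dp":[-0.053,-0.042,0.01],"delta_rot":[0,0,0],"fingers":1},{"dp":[-0.053,-0.042,0.01],"delta_rot":[0,0,0],"fingers":1},{"dp":[-0.053,-0.042,0.01],"delta_rot":[0,0,0],"fingers":1},{"dp":[-0.053,-0.042,0.01],"delta_rot":[0,0,0],"fingers":1},{"dp":[-0.053,-0.042,0.01],"delta_rot":[0,0,0],"fingers":1},{"dp":[-0.053,-0.042,0.01],"delta_rot":[0,0,0],"fingers":1},{"dp":[-0.053,-0.042,0.01],"delta_rot":[0,0,0],"fingers":1},{"dp":[-0.03,-0.02,0],"delta_rot":[0,0,0],"fingers":1},{"dp":[0,0,0],"delta_rot":[0,0,0],"fingers":1}]'; python3 -c "
from h import *
go([.572,-.122,.111],155.4)"
```

```text
t: 1.1
tcp_pos: [0.368, 0.2725, 0.2883]
tool_rot: [0.213, 0.977, 0.001, -0.0]
force: [-0.9, 0.5, 0.9]
finger_gap: 1.002
gripper_force: 0.0
t: 2.1
tcp_pos: [0.5333, -0.0463, 0.2376]
tool_rot: [0.215, 0.977, 0.0, 0.002]
force: [0.4, -0.7, -0.4]
finger_gap: 0.998
gripper_force: 0.0
t 2.1 pos [ 0.5333 -0.0463  0.2376] yaw 155.15 f [ 0.4 -0.7 -0.4] tq [-0.035 -0.011 -0.002] gap 0.998 gf 0.0 q6 -1.43
 rot/2pi [ 0.00025  0.00052 -0.00069]  then dp/0.5 [-0.1334 -0.1056  0.2533]
```

```bash
python3 -m crank '[{"dp":[-0.044,-0.035,0.02],"delta_rot":[0.0002,0.0005,-0.0007],"fingers":1},{"dp":[-0.044,-0.035,0.02],"delta_rot":[0,0,0],"fingers":1},{"dp":[-0.044,-0.035,0.02],"delta_rot":[0,0,0],"fingers":1},{"dp":[0,0,0],"delta_rot":[0,0,0],"fingers":1},{"dp":[0,0,0],"delta_rot":[0,0,0],"fingers":1}]'; python3 -c "
from h import *
go([.572,-.122,.111],155.4)"
```

```text
t: 2.52
tcp_pos: [0.5687, -0.1177, 0.2069]
tool_rot: [0.212, 0.977, 0.001, -0.003]
force: [0.2, 0.2, -0.4]
finger_gap: 0.996
gripper_force: 0.0
t 2.52 pos [ 0.5687 -0.1177  0.2069] yaw 155.55 f [ 0.2  0.2 -0.4] tq [0.015 0.031 0.046] gap 0.996 gf 0.0 q6 -1.54
 rot/2pi [ 0.00014 -0.00088  0.00041]  then dp/0.5 [-0.0096 -0.0051  0.1918]
```

```bash
python3 -m crank '[{"dp":[-0.0096,-0.005,0.03],"delta_rot":[0,0,0],"fingers":1},{"dp":[0,0,0.04],"delta_rot":[0,0,0],"fingers":1},{"dp":[0,0,0.04],"delta_rot":[0,0,0],"fingers":1},{"dp":[0,0,0.04],"delta_rot":[0,0,0],"fingers":1},{"dp":[0,0,0.03],"delta_rot":[0,0,0],"fingers":1},{"dp":[0,0,0.01],"delta_rot":[0,0,0],"fingers":1},{"dp":[0,0,0],"delta_rot":[0,0,0],"fingers":1},{"dp":[0,0,0],"delta_rot":[0,0,0],"fingers":1}]'; python3 - <<'E'
from h import *
go([.572,-.122,.110],155.4)
p,d=manip.snapshot("scene"); q,_=manip.snapshot("top")
c=lambda im,u,v:cv2.resize(im[v-40:v+40,u-40:u+40,::-1],(400,400),interpolation=cv2.INTER_CUBIC)
cv2.imwrite("pics/g1.png",np.hstack([c(p,150,185),c(q,358,221)]))
E
```

```text
t: 3.18
tcp_pos: [0.572, -0.1206, 0.1134]
tool_rot: [0.21, 0.978, 0.001, -0.002]
force: [1.2, 0.6, 0.1]
finger_gap: 1.001
gripper_force: 0.0
t 3.18 pos [ 0.572  -0.1206  0.1134] yaw 155.7 f [1.2 0.6 0.1] tq [-0.01   0.019 -0.088] gap 1.001 gf 0.0 q6 -1.55
 rot/2pi [ 0.00012 -0.00055  0.00084]  then dp/0.5 [-0.0012 -0.0026  0.0068]
```

View pics/g1.png

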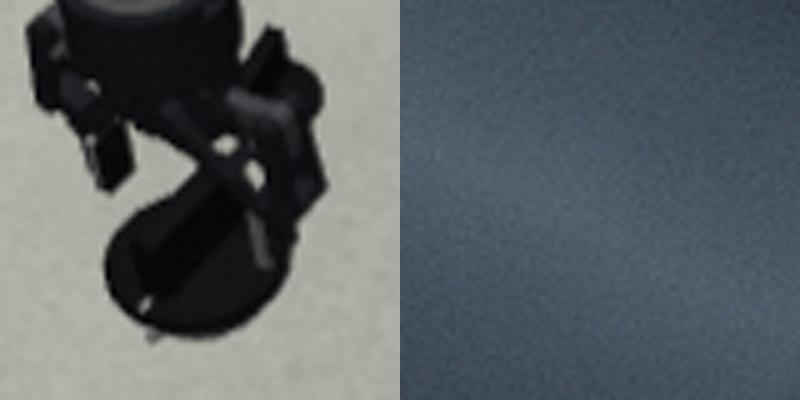

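The scene crop shows the open fingers on either side of the bar, at (115,160) and (270,240), with the bar running between them. The top view is blocked by the arm. Closing now.

```bash
python3 -m crank '[{"dp":[-0.0012,-0.0026,0.005],"delta_rot":[0,0,0],"fingers":1},{"dp":[0,0,0],"delta_rot":[0,0,0],"fingers":-1},{"dp":[0,0,0],"delta_rot":[0,0,0],"fingers":-1},{"dp":[0,0,0],"delta_rot":[0,0,0],"fingers":-1},{"dp":[0,0,0],"delta_rot":[0,0,0],"fingers":-1},{"dp":[0,0,0],"delta_rot":[0,0,0],"fingers":-1},{"dp":[0,0,0],"delta_rot":[0,0,0],"fingers":-1},{"dp":[0,0,0],"delta_rot":[0,0,0],"fingers":-1},{"dp":[0,0,0],"delta_rot":[0,0,0],"fingers":-1},{"dp":[0,0,0],"delta_rot":[0,0,0],"fingers":-1},{"dp":[0,0,0],"delta_rot":[0,0,0],"fingers":-1},{"dp":[0,0,0],"delta_rot":[0,0,0],"fingers":-1}]' 80;  python3 -c "
from h import *
go([.572,-.122,.111],155.4)"
```

```text
t: 4.28
tcp_pos: [0.5723, -0.123, 0.1105]
tool_rot: [0.211, 0.977, 0.001, -0.001]
force: [0.1, 0.5, 1.9]
finger_gap: 0.176
gripper_force: 78.2
t 4.28 pos [ 0.5723 -0.123   0.1105] yaw 155.64 f [0.1 0.5 1.9] tq [ 0.004  0.028 -0.008] gap 0.176 gf 78.2 q6 -1.55
 rot/2pi [ 0.0001  -0.00045  0.00068]  then dp/0.5 [ 0.0014  0.0016 -0.001 ]
```

```bash
python3 -m crank '[{"dp":[0,0,-0.02],"delta_rot":[0,0,0],"fingers":-1},{"dp":[0,0,-0.04],"delta_rot":[0,0,0],"fingers":-1},{"dp":[0,0,-0.045],"delta_rot":[0,0,-0.0142],"fingers":-1},{"dp":[0,0,-0.045],"delta_rot":[0,0,-0.0142],"fingers":-1},{"dp":[0,0,-0.045],"delta_rot":[0,0,-0.0142],"fingers":-1},{"dp":[0,0,-0.045],"delta_rot":[0,0,-0.0142],"fingers":-1},{"dp":[0,0,-0.045],"delta_rot":[0,0,-0.0142],"fingers":-1},{"dp":[0,0,-0.045],"delta_rot":[0,0,-0.0142],"fingers":-1},{"dp":[0,0,-0.045],"delta_rot":[0,0,-0.0142],"fingers":-1},{"dp":[0,0,-0.025],"delta_rot":[0,0,-0.0142],"fingers":-1},{"dp":[0,0,0],"delta_rot":[0,0,-0.0142],"fingers":-1},{"dp":[0,0,0],"delta_rot":[0,0,-0.0142],"fingers":-1}]' 80;  python3 -c "
from h import *
go([.5382,.2108,.305],206.9)"
```

```text
t: 5.28
tcp_pos: [0.5726, -0.1233, 0.3119]
tool_rot: [-0.234, 0.972, 0.001, -0.0]
force: [0.3, -0.7, -2.1]
finger_gap: 0.173
gripper_force: 78.0
t 5.28 pos [ 0.5726 -0.1233  0.3119] yaw -152.98 f [ 0.3 -0.7 -2.1] tq [-0.01   0.026 -0.034] gap 0.173 gf 78.0 q6 -2.45
 rot/2pi [ 2.1e-04 -5.0e-05  3.3e-04]  then dp/0.5 [-0.241   0.627   0.0139]
```

```bash
python3 -m crank '[{"dp":[-0.012,0.027,0],"delta_rot":[0,0,0],"fingers":-1},{"dp":[-0.023,0.06,0],"delta_rot":[0,0,0],"fingers":-1},{"dp":[-0.023,0.06,0],"delta_rot":[0,0,0],"fingers":-1},{"dp":[-0.023,0.06,0],"delta_rot":[0,0,0],"fingers":-1},{"dp":[-0.023,0.06,0],"delta_rot":[0,0,0],"fingers":-1},{"dp":[-0.023,0.06,0],"delta_rot":[0,0,0],"fingers":-1},{"dp":[-0.023,0.06,0],"delta_rot":[0,0,0],"fingers":-1},{"dp":[-0.023,0.06,0],"delta_rot":[0,0,0],"fingers":-1},{"dp":[-0.023,0.06,0],"delta_rot":[0,0,0],"fingers":-1},{"dp":[-0.023,0.06,0],"delta_rot":[0,0,0],"fingers":-1},{"dp":[-0.023,0.06,0],"delta_rot":[0,0,0],"fingers":-1},{"dp":[0,0,0],"delta_rot":[0,0,0],"fingers":-1}]' && python3 -m crank '[{"dp":[0,0,0],"delta_rot":[0,0,0],"fingers":-1},{"dp":[0,0,0],"delta_rot":[0,0,0],"fingers":-1}]'; python3 - <<'E'
from h import *
go([.5382,.2108,.305],206.9)
p,d=manip.snapshot("scene"); q,e=manip.snapshot("top"); np.save("s2d.npy",d); np.save("t2d.npy",e)
cv2.imwrite("pics/scene2.png",p[:,:,::-1]);cv2.imwrite("pics/top2.png",q[:,:,::-1])
c=lambda im,u,v:cv2.resize(im[v-45:v+45,u-45:u+45,::-1],(400,400),interpolation=cv2.INTER_CUBIC)
cv2.imwrite("pics/g2.png",np.hstack([c(p,293,130),c(q,214,210)]))
E
```

```text
t: 6.28
tcp_pos: [0.5372, 0.217, 0.3108]
tool_rot: [-0.233, 0.972, 0.003, -0.002]
force: [-0.7, 0.2, -1.5]
finger_gap: 0.173
gripper_force: 78.4
t: 6.45
tcp_pos: [0.5387, 0.2114, 0.3107]
tool_rot: [-0.231, 0.973, 0.001, -0.002]
force: [-1.1, -0.3, -1.9]
finger_gap: 0.181
gripper_force: 78.4
t 6.45 pos [0.5387 0.2114 0.3107] yaw -153.23 f [-1.1 -0.3 -1.9] tq [-0.018  0.025 -0.002] gap 0.181 gf 78.4 q6 -1.86
 rot/2pi [ 0.00047 -0.00049 -0.00037]  then dp/0.5 [ 0.0014 -0.0006  0.0114]
```

View pics/g2.png

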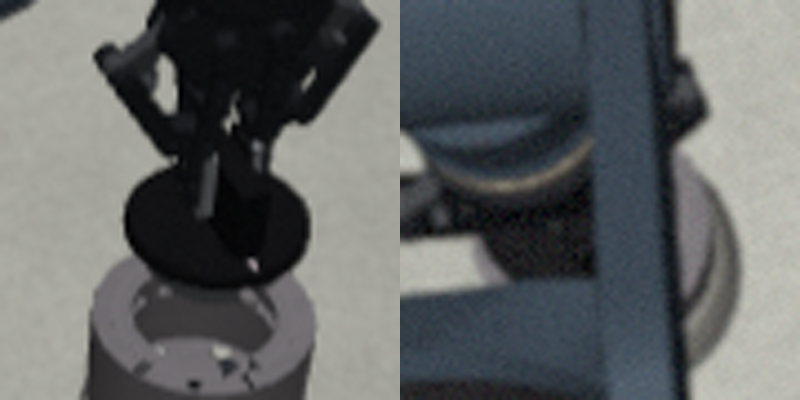

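The scene crop shows the lid held level above the collar, with its white line at (250,265) near the slot bar side. The top view is mostly blocked. I'll measure the lid's position in the hand.

```bash
python3 - <<'E'
from h import *
from scipy.optimize import least_squares
p=cv2.imread("pics/scene2.png"); d=np.load("s2d.npy")
V,U=np.mgrid[:384,:512]; P=pt("scene",U,V,d)
m=(np.hypot(P[...,0]-.538,P[...,1]-.211)<.06)&(P[...,2]>.219)&(P[...,2]<.240)&(d>0)
Q=P[m]; c=Q.mean(0); uu,s,vt=np.linalg.svd(Q-c,full_matrices=False); n=vt[2]*np.sign(vt[2][2]); print("n",m.sum(),c.round(4),"normal",n.round(3), np.median(Q[:,2]))
cs,_=cv2.findContours(m.astype(np.uint8),cv2.RETR_EXTERNAL,cv2.CHAIN_APPROX_NONE); k=max(cs,key=len)[:,0]
C=atz("scene",k[:,0],k[:,1],np.median(Q[:,2]))
C=C[C[:,0]-C[:,0].mean()>-.01]
r=least_squares(lambda p:np.hypot(C[:,0]-p[0],C[:,1]-p[1])-.0445,[.538,.211],loss='soft_l1',f_scale=.001); print(r.x.round(4),r.cost)
g=lambda x,y:(293-45+x*90/400-.4,130-45+y*90/400-.4)
w=atz("scene",*g(252,265),.230);print("white",w.round(4), np.degrees(np.arctan2(w[1]-r.x[1],w[0]-r.x[0])))
E
```

```text
n 685 [0.5529 0.2105 0.2307] normal [ 0.033 -0.01   0.999] 0.23096223803312865
[0.5432 0.2114] 0.0006772531373665112
white [0.5712 0.2293 0.23  ] 32.72324230391328
```

```bash
python3 -m crank '[{"dp":[0.0012,0,0.02],"delta_rot":[0,0,0],"fingers":-1},{"dp":[0,0,0.02],"delta_rot":[0,0,0],"fingers":-1},{"dp":[0,0,0.02],"delta_rot":[0,0,0],"fingers":-1},{"dp":[0,0,0.01],"delta_rot":[0,0,0],"fingers":-1},{"dp":[0,0,0.006],"delta_rot":[0,0,0],"fingers":-1},{"dp":[0,0,0],"delta_rot":[0,0,0],"fingers":-1},{"dp":[0,0,0],"delta_rot":[0,0,0],"fingers":-1}]'; python3 -c "
from h import *
go([.5382,.2108,.2535],206.9)"
```

```text
t: 7.13
tcp_pos: [0.5391, 0.2108, 0.2728]
tool_rot: [-0.231, 0.973, 0.001, -0.001]
force: [-0.6, 0.3, -1.6]
finger_gap: 0.175
gripper_force: 78.4
t 7.13 pos [0.5391 0.2108 0.2728] yaw -153.25 f [-0.6  0.3 -1.6] tq [ 0.007  0.007 -0.003] gap 0.175 gf 78.4 q6 -1.86
 rot/2pi [ 0.00048 -0.0003  -0.00042]  then dp/0.5 [0.0015 0.0008 0.0386]
```

```bash
python3 -m crank '[{"dp":[0.0012,0.0006,0.006],"delta_rot":[0,0,0],"fingers":-1},{"dp":[0,0,0.006],"delta_rot":[0,0,0],"fingers":-1},{"dp":[0,0,0],"delta_rot":[0,0,0],"fingers":-1}]'; python3 -c "
from h import *
go([.5382,.2108,.2535],206.9)"
```

```text
t: 7.38
tcp_pos: [0.538, 0.2109, 0.2667]
tool_rot: [-0.231, 0.973, 0.001, -0.001]
force: [0.8, -0.0, -1.7]
finger_gap: 0.171
gripper_force: 78.4
t 7.38 pos [0.538  0.2109 0.2667] yaw -153.23 f [ 0.8 -0.  -1.7] tq [0.031 0.022 0.029] gap 0.171 gf 78.4 q6 -1.86
 rot/2pi [ 0.00049 -0.00033 -0.00037]  then dp/0.5 [-0.0003 -0.0003  0.0264]
```

```bash
python3 -m crank '[{"dp":[0,0,0.006],"delta_rot":[0,0,0],"fingers":-1},{"dp":[0,0,0.006],"delta_rot":[0,0,0],"fingers":-1},{"dp":[0,0,0.006],"delta_rot":[0,0,0],"fingers":-1},{"dp":[0,0,0.004],"delta_rot":[0,0,0],"fingers":-1},{"dp":[0,0,0],"delta_rot":[0,0,0],"fingers":-1},{"dp":[0,0,0],"delta_rot":[0,0,0],"fingers":-1}]'; python3 -c "
from h import *
go([.5382,.2108,.2535],206.9)"
```

```text
t: 7.88
tcp_pos: [0.5382, 0.2109, 0.2558]
tool_rot: [-0.231, 0.973, 0.001, -0.001]
force: [-0.0, -0.3, -1.3]
finger_gap: 0.172
gripper_force: 78.4
t 7.88 pos [0.5382 0.2109 0.2558] yaw -153.23 f [-0.  -0.3 -1.3] tq [ 0.071 -0.    -0.013] gap 0.172 gf 78.4 q6 -1.86
 rot/2pi [ 0.00048 -0.00031 -0.00037]  then dp/0.5 [ 0.     -0.0002  0.0046]
```

```bash
python3 -m crank '[{"dp":[0,0,0.003],"delta_rot":[0,0,0],"fingers":-1},{"dp":[0,0,0.002],"delta_rot":[0,0,0],"fingers":-1},{"dp":[0,0,0],"delta_rot":[0,0,0],"fingers":-1},{"dp":[0,0,0],"delta_rot":[0,0,0],"fingers":-1}]'; python3 -c "
from h import *
go([.5382,.2108,.2535],206.9)"
```

```text
t: 8.22
tcp_pos: [0.5383, 0.2109, 0.2536]
tool_rot: [-0.231, 0.973, 0.001, -0.001]
force: [0.3, 0.4, -0.1]
finger_gap: 0.173
gripper_force: 78.4
t 8.22 pos [0.5383 0.2109 0.2536] yaw -153.23 f [ 0.3  0.4 -0.1] tq [-0.037 -0.05  -0.004] gap 0.173 gf 78.4 q6 -1.86
 rot/2pi [ 0.00045 -0.00019 -0.00037]  then dp/0.5 [ 0.0003 -0.0001  0.0002]
```

```bash
python3 -m crank '[{"dp":[0,0,0.001],"delta_rot":[0,0,0],"fingers":-1},{"dp":[0,0,0.001],"delta_rot":[0,0,0],"fingers":-1},{"dp":[0,0,0],"delta_rot":[0,0,0],"fingers":-1},{"dp":[0,0,0],"delta_rot":[0,0,0],"fingers":-1}]'; python3 -c "
from h import *
go([.5382,.2108,.2535],206.9)"
```

```text
t: 8.55
tcp_pos: [0.5383, 0.211, 0.2535]
tool_rot: [-0.232, 0.973, 0.001, -0.001]
force: [-2.0, 1.8, 5.4]
finger_gap: 0.177
gripper_force: 79.3
t 8.55 pos [0.5383 0.211  0.2535] yaw -153.23 f [-2.   1.8  5.4] tq [-0.215  0.312 -0.057] gap 0.177 gf 79.3 q6 -1.86
 rot/2pi [ 0.00041 -0.00011 -0.00036]  then dp/0.5 [ 0.0004 -0.0003  0.    ]
```

```bash
python3 -m crank '[{"dp":[0,0,-0.0003],"delta_rot":[0,0,0.008],"fingers":-1},{"dp":[0,0,0],"delta_rot":[0,0,0.008],"fingers":-1},{"dp":[0,0,0],"delta_rot":[0,0,0.008],"fingers":-1},{"dp":[0,0,0],"delta_rot":[0,0,0.008],"fingers":-1},{"dp":[0,0,0],"delta_rot":[0,0,0.008],"fingers":-1},{"dp":[0,0,0],"delta_rot":[0,0,0],"fingers":-1},{"dp":[0,0,0],"delta_rot":[0,0,0],"fingers":-1}]';python3 -c "
from h import *
go([.5382,.2108,.2535],176.35)"
```

```text
t: 9.13
tcp_pos: [0.5392, 0.2109, 0.2535]
tool_rot: [-0.108, 0.994, 0.001, 0.0]
force: [1.1, -0.1, 4.8]
finger_gap: 0.171
gripper_force: 79.3
t 9.13 pos [0.5392 0.2109 0.2535] yaw -167.56 f [ 1.1 -0.1  4.8] tq [-0.218 -0.096  0.059] gap 0.171 gf 79.3 q6 -1.61
 rot/2pi [3.200e-04 7.000e-05 4.471e-02]  then dp/0.5 [ 0.002  -0.0003  0.    ]
```

```bash
python3 -m crank '[{"dp":[0,0,0],"delta_rot":[0,0,0.008],"fingers":-1},{"dp":[0,0,0],"delta_rot":[0,0,0.008],"fingers":-1},{"dp":[0,0,0],"delta_rot":[0,0,0.008],"fingers":-1},{"dp":[0,0,0],"delta_rot":[0,0,0.008],"fingers":-1},{"dp":[0,0,0],"delta_rot":[0,0,0.007],"fingers":-1},{"dp":[0,0,0],"delta_rot":[0,0,0.004],"fingers":-1},{"dp":[0,0,0],"delta_rot":[0,0,0],"fingers":-1},{"dp":[0,0,0],"delta_rot":[0,0,0],"fingers":-1}]';python3 - <<'E'
from h import *
go([.5382,.2108,.2535],176.35)
p,d=manip.snapshot("scene");np.save("s3d.npy",d)
cv2.imwrite("pics/scene3.png",p[:,:,::-1])
cv2.imwrite("pics/g3.png",cv2.resize(p[105:185,253:333,::-1],(600,600),interpolation=cv2.INTER_CUBIC))
E
```

```text
t: 9.8
tcp_pos: [0.539, 0.2108, 0.2535]
tool_rot: [0.026, 1.0, 0.001, -0.0]
force: [0.8, 0.5, 5.4]
finger_gap: 0.173
gripper_force: 79.4
t 9.8 pos [0.539  0.2108 0.2535] yaw 176.97 f [0.8 0.5 5.4] tq [-0.336 -0.031  0.058] gap 0.173 gf 79.4 q6 -1.34
 rot/2pi [ 2.70e-04 -6.00e-05  1.72e-03]  then dp/0.5 [ 0.0017 -0.     -0.0001]
```

View pics/g3.png

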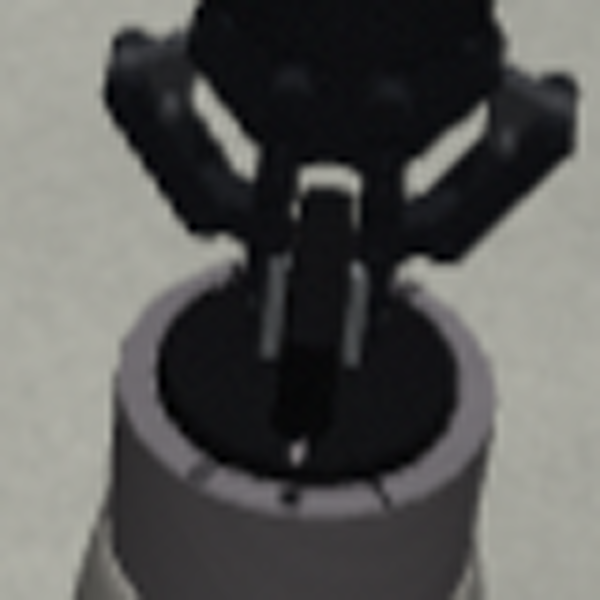

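The lid sits flush and level in the collar. The white line at crop (298,452) points at the dot at (291,497), with the slot bar at (383,497) and the lock bars at (203,470). I'll check the angle in numbers.

```bash
python3 - <<'E'
from h import *
g=lambda x,y:(253+x/7.5-.4,105+y/7.5-.4)
m={k:atz("scene",*g(*v),z) for k,v,z in(("dot",(291,497),.165),("w0",(301,437),.173),("w1",(296,464),.173),("slot",(383,497),.165),("pair",(203,470),.165))}
c=np.array([.5375,.2117])  # mill centre as this camera sees it
for k,w in m.items(): print(k,w.round(4),np.degrees(np.arctan2(w[1]-c[1],w[0]-c[0])).round(1),np.linalg.norm(w[:2]-c).round(4))
for a in(m["w1"]-m["w0"],m["dot"]-m["w1"]): print(np.degrees(np.arctan2(a[1],a[0])).round(1))
E
```

```text
dot [0.5864 0.2088 0.165 ] -3.4 0.049
w0 [0.5699 0.2105 0.173 ] -2.2 0.0324
w1 [0.581  0.2094 0.173 ] -3.1 0.0436
slot [0.5835 0.2349 0.165 ] 26.8 0.0515
pair [0.5783 0.1833 0.165 ] -34.8 0.0497
-5.6
-6.1
```

```bash
python3 -m crank '[{"dp":[0,0,0],"delta_rot":[0,0,0.0017],"fingers":-1},{"dp":[0,0,0],"delta_rot":[0,0,0],"fingers":-1},{"dp":[0,0,0],"delta_rot":[0,0,0],"fingers":-1},{"dp":[0,0,0],"delta_rot":[0,0,0],"fingers":-1},{"dp":[0,0,0],"delta_rot":[0,0,0],"fingers":-1},{"dp":[0,0,0],"delta_rot":[0,0,0],"fingers":-1}]' && python3 -c "
from h import *
go([.5382,.2108,.2535],176.35)"
```

```text
t: 10.35
tcp_pos: [0.539, 0.2107, 0.2535]
tool_rot: [0.032, 1.0, 0.001, -0.0]
force: [0.8, -0.7, 6.0]
finger_gap: 0.17
gripper_force: 79.4
t 10.35 pos [0.539  0.2107 0.2535] yaw 176.39 f [ 0.8 -0.7  6. ] tq [-0.351  0.006  0.169] gap 0.17 gf 79.4 q6 -1.33
 rot/2pi [ 2.5e-04 -6.0e-05  1.0e-04]  then dp/0.5 [ 0.0017  0.     -0.0001]
```

```bash
python3 -c "
from station import manip
print(manip.sign_off())"
```

```text
the job is handed in; nothing more can be done
None
```

The lid is flush in the collar, turned 30° clockwise to the dot and still gripped there, short of the lock click; I handed the job in at 10.35 s and have no verdict back.

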